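Light-box luminance check with a contact light meter

ROBOT

A 7-joint arm with a two-finger parallel gripper is mounted at the origin on the work surface. World frame = base frame: x ahead of the robot, y to its left, z up, the work surface at z = 0. Lengths are in m, angles in rad, forces in N, time in s.
With the tool pointing down it reaches from about 0.35 to 0.9 m from the base axis. Payload 7.2 kg.
Tool frame: the origin (TCP) lies between the finger pads; the fingertips stand 11 mm ahead of it and the grasp point (between the pads) lies 8 mm behind it; z points along the fingers, x is the direction in which the jaws open and shut, and the axes are right-handed (so a half turn about z gives the same grasp; the last joint's range is limited). The gripper opens to 85 mm and grips with 20 to 120 N. Pads are 22 mm wide; open, the fingers measure 114 mm over their backs; the gripper's body (76 mm by 85 mm) begins 54 mm behind the grasp point. The pads swing forward as they close: fully open they stand 13 mm farther back than shut.
Start: joints at [1.077, 0.411, -0.013, 1.596, 0.006, 1.134, -0.082], TCP at [0.258, -0.569, 0.242] pointing down, gripper open.
Joint ranges: [-2.95, 2.95], [-0.29, 1.99], [-1.47, 1.44], [0.14, 2.54], [-1.03, 4.17], [0.13, 1.85], [-2.86, 2.86]. Speed limits (rad/s): [2.39, 2.39, 3.01, 3.01, 3.14, 3.14, 3.14].

INTERFACE

Orientations are given as a unit quaternion [w, x, y, z].
In Python, from plant import bot gives the robot as it stands. The module is installed in compiled form; this text tells all that it offers. Calls block until the motion is done:
- bot.movep(position, orientation): joint-space move of the TCP to a pose.
- bot.servo_line(position, orientation=None, vel=0.15): straight line of the TCP; orientation=None keeps the orientation; vel is the mean speed in m/s.
- bot.move_j(angles): joint-space move.
- bot.move_gripper(opening, f_grip=None): opening from 0.0 (shut) to 1.0 (fully open); f_grip is the grip in N (None keeps the last); returns when the fingers have stopped.
- bot.wait(seconds).
- bot.ik(position, orientation): joint angles nearest the present ones, or None.
- bot.get_state(): the state.
- bot.get_image(name): name is "scene" or "top" or "wrist"; returns a dict with "color" (384x512x3 uint8, blue, green, red), "depth" (384x512 float32, m along the optical axis (not along the pixel's ray), 0 where there is no reading), "K" (3x3 intrinsics, pixels), "dist" ([k1, k2, p1, p2, k3] as OpenCV has them; the pictures are not rectified), "camera_from_world" (4x4, takes a point from world to camera coordinates). Camera axes: x right, y down, z forward; pixel columns grow to the right and rows downward; lengths in m; the calibration is good to about 2 mm. A picture is of the moment at which its call begins.
A pose or a line that the arm cannot do raises bot.MotionError and nothing moves.
- bot.hand_in(): hands the job in, once; it reports no verdict.
Trained networks look in the newest picture that a camera, given by its name, has taken for a name from the list of things; names that differ only in an ending like _2 or _b are one class to them, and where a whole thing is asked for, a point or a joint stands for the part that bears it (a point fixed in the world has none). Each returns a list of dicts, best first, with "confidence" (0 to 1); they miss things now and then, are a little off and sometimes report something else, mostly with a low value. They report only what shows in the picture. A call takes as long as a camera call. They do not tell look-alikes from the thing itself.
- bot.spot_in(name, camera): "centre" ([column, row] in pixels, amid what is visible of it).
- bot.cut_out(name, camera): "region" (384x512 bool, what is visible of it) and "centre" ([column, row] in pixels, amid what is visible of it).
The state is a dict: "t": time; "joint_positions": joint angles; "joint_velocities": joint speeds; "joint_torque": joint torques, N m; "ee_pos": TCP position; "eef_rot": TCP orientation; "ft_force": force on the tool from outside, world axes, zero at the start; "wrist_torque": the same for the moment, N m; "width": opening from 0.0 (shut) to 1.0 (fully open).
Only numpy, scipy, OpenCV 4.12 (cv2) and the standard library are available. Lean on these libraries where they do the work, as an engineer would, in place of code of your own. Each camera call takes 0.05 s, during which the arm holds its last target. There are 200 camera calls.

TASK

Slide the light box's dimmer until its pointer line stands at the long tick of its scale and leave it there; then lift the contact light meter out of its dock and press its sprung nose lightly, about half way in, against the sloping diffuser, wholly inside the ring sticker, with the meter square to the diffuser. The program finishes while holding the meter like that: still gripped, still pressed on, for the reading. Let only the meter's nose touch the diffuser, and do not disturb the other things on the table.

Things in the scene. Friction and masses are not known exactly. Their poses are not given: they have to be found in the camera images.
- lightbox: grey light box, fixed, 250 (its x) x 340 (its y) mm. Origin: centre of its underside on the table; x points to its high back edge, y along its long side (to the left as seen from its low front), z up. The front strip (x -125 to about -68 mm) is a flat control ledge 40 mm high with the dimmer; behind it the white diffuser in an aluminium rim slopes up to the back at 0.2 rad (11.5 deg), from 42 mm to 80 mm high. The rim stands 1 mm above the diffuser.
- panel: the diffuser of the light box, 172 (up the slope) x 316 mm of white plate, fragile. Origin: centre of its upper surface, at x +30, y 0, z 61 mm in the light box's frame; x up the slope, y as the light box's, z is the outward normal of the surface (leans 0.2 rad from vertical towards the light box's front). Small crosses near its four corners are no targets.
- spot: black ring sticker, flat (no thickness to speak of), inner diameter 30 mm, outer 38 mm, on the diffuser at half its slope length and up to 85 mm left or right of its middle. Origin: centre of the ring, on the diffuser's surface. The body's frame is turned as the light box's (z vertical); use panel for the normal.
- dimmer (a joint): travel of the dimmer in m: 0 at the right end of its slot (light box -y), 0.12 at the left end (light box +y). Moved along the light box's y; stays where it is left; friction about 1.5 N.
- dimmer_top (a point): centre of the top of the dimmer's black cap. The cap measures 22 (light box x) x 12 (light box y) x 18 mm high, its foot 1.5 mm above the ledge, a white pointer line across its middle. It runs 97 mm in front of the light box's centre; free room all round it to pinch it.
- long_tick (a point): the point of the slot's centre line (on the ledge, 40 mm above the table) that lies level with the long tick; the pointer line is to stand here along the light box's y. The 11 ticks, 12 mm apart, are behind the slot (6 and 15 mm long; the long one is the eighth from the right end, dimmer value 0.084).
- dock: black desk dock, fixed: foot 90 (x) x 76 (y) x 12 mm, on it an open socket of outside 52 x 42 mm, 70 mm high, inside 40 x 30 mm. Origin: centre of its underside, z up. The meter stands in it 30 mm deep on two ledges 40 mm above the table, with 2 mm play all round; it is drawn straight up (52 mm until the nose is out).
- meter: grey contact light meter, about 0.2 kg: upright handset 36 (x) x 26 (y) mm, 115 mm high, display on its -x face; it stands in the dock with its nose down. Origin: centre of the handset's lower end (the shoulder above the nose); z up along its long axis, away from the nose. In the dock it stands with its x and y along the dock's.
- meter_grip (a point): point on the meter's axis 75 mm above its origin, a good place to grip across the 26 mm (y) sides, from above; the top end is 40 mm above it, the dock's rim 45 mm below it.
- nose (a joint): how far the meter's sprung nose is pushed in, in m: 0 free, 0.010 fully in. Spring: 1 N to start, then 0.6 N per mm (4 N half way).
- nose_tip (a point): centre of the flat end of the nose, a black rubber cylinder of 16 mm diameter under the handset; when free it lies on the meter's axis 22 mm below the meter's origin.
- crucible_block: bystander, fixed: aluminium block 90 x 90 x 20 mm with white crucibles, 45 mm high over all. Origin: centre of its underside.
- boat: bystander, loose: white ceramic boat, 78 x 16 x 12 mm. Origin: centre of its underside.
- tweezers: bystander, loose: steel tweezers lying flat, 130 mm long, 8 mm high. Origin: at their middle, on the table.
- tape_roll: bystander, loose: roll of black tape, diameter 56, height 19 mm. Origin: centre of its underside.
- jar: bystander, loose: amber jar with white cap, diameter 54, height 75 mm. Origin: centre of its underside.
- sample_can: bystander, loose: plain metal can, diameter 66, height 60 mm. Origin: centre of its underside.
- marker: bystander, loose: marker pen lying flat, 135 mm long, 14 mm thick. Origin: at its middle, on the table.
Mind the look-alikes: they are no part of the job. Leave any purple look-alike of the meter alone.

How it is judged:
By the outcome, as a careful person would: the job done as asked, in the order asked, and still so for the second after the job is handed in, while the arm keeps its last pose, push and grip.
It also fails if it takes over 53 s, if anything falls off the work surface, if the arm or the gripper's body presses on something with over 40 N, if the wrist force passes 120 N, or if a joint passes its speed limit or range.

## Working session

There is one attempt and no reset: what is moved stays moved. The work goes in short steps, each a Python script; the robot and the scene stay as the last script left them, time stands still between calls to the robot, and variables do not carry over. Pictures are saved under pics/ and viewed, about 8 in all and at most 12, crops included, and the job is handed in when it is done.

```bash
mkdir -p pics && ls
cat > h.py <<'E'
import numpy as np, cv2
from plant import bot
def px2cam(im,uv):
    return cv2.undistortPoints(np.array(uv,float).reshape(-1,1,2),im["K"],np.array(im["dist"],float)).reshape(-1,2)
def at_depth(im,uv,d=None):
    uv=np.array(uv,float).reshape(-1,2); n=px2cam(im,uv)
    if d is None: d=im["depth"][uv[:,1].round().astype(int),uv[:,0].round().astype(int)]
    p=np.c_[n,np.ones(len(n))]*np.array(d).reshape(-1,1)
    T=np.linalg.inv(im["camera_from_world"]); return p@T[:3,:3].T+T[:3,3]
def on_plane(im,uv,p0,nrm):
    T=np.linalg.inv(im["camera_from_world"]); n=px2cam(im,uv)
    r=np.c_[n,np.ones(len(n))]@T[:3,:3].T; o=T[:3,3]
    s=((np.array(p0)-o)@nrm)/(r@nrm); return o+r*s[:,None]
def proj(im,P):
    C=im["camera_from_world"]; return cv2.projectPoints(np.array(P,float).reshape(-1,1,3),cv2.Rodrigues(C[:3,:3].copy())[0],C[:3,3],im["K"],np.array(im["dist"],float))[0].reshape(-1,2)
E
python3 - <<'E'
from h import *
for c in("top","scene"):
    im=bot.get_image(c); cv2.imwrite(f"pics/{c}1.png",cv2.resize(im["color"],(800,600)))
    T=np.linalg.inv(im["camera_from_world"]); print(c,T[:3,3].round(3),T[:3,2].round(2))
    for n in("meter","dock","lightbox","spot","dimmer_top","panel"):
        for r in bot.spot_in(n,c)[:3]: print(n,np.round(r["centre"],1),round(r["confidence"],2),at_depth(im,r["centre"]).round(3))
s=bot.get_state();print(s["t"],s["ee_pos"],s["eef_rot"],s["ft_force"])
E
```

```text
pics
top [0.334 0.002 1.129] [ 0.19  0.02 -0.98]
meter [404.7 262.8] 0.72 [[ 0.347 -0.344  0.131]]
meter [354.9 221.8] 0.6 [[ 0.449 -0.232  0.136]]
dock [384.  220.6] 0.74 [[ 0.458 -0.325  0.063]]
dock [119.9 164.2] 0.38 [[0.634 0.376 0.073]]
lightbox [254.7 173.3] 0.56 [[0.6   0.011 0.054]]
lightbox [322.  164.7] 0.18 [[ 0.628 -0.181  0.016]]
spot [400.9 213.8] 0.64 [[ 0.463 -0.34   0.152]]
spot [380.1 222.9] 0.28 [[ 0.456 -0.324  0.029]]
dimmer_top [269.  233.9] 0.31 [[ 0.438 -0.023  0.006]]
dimmer_top [384.5 222.8] 0.23 [[ 0.454 -0.331  0.047]]
panel [252.6 161.6] 0.94 [[0.632 0.016 0.062]]
panel [277.1 234.5] 0.64 [[ 0.436 -0.046 -0.001]]
scene [1.327 0.427 0.649] [-0.76 -0.4  -0.51]
meter [174.  156.4] 0.86 [[ 0.481 -0.342  0.121]]
meter [206.8 171.6] 0.81 [[ 0.462 -0.23   0.083]]
meter [196.7 149.4] 0.46 [[ 0.359 -0.343  0.096]]
dock [177.9 184.6] 0.73 [[ 0.485 -0.338  0.018]]
lightbox [253.5 233.3] 0.8 [[0.658 0.049 0.065]]
dimmer_top [320.8 268.6] 0.68 [[0.636 0.227 0.001]]
dimmer_top [255.2 200.7] 0.51 [[ 0.511 -0.026  0.058]]
panel [253.6 232.9] 0.69 [[0.658 0.049 0.066]]
0.7 [ 0.25816226 -0.56918153  0.2422972 ] [ 1.28467037e-06  8.40567020e-01 -5.41707564e-01  1.09368643e-05] [ 0.97124157 -0.28870597  0.19042366]
```

View pics/top1.png

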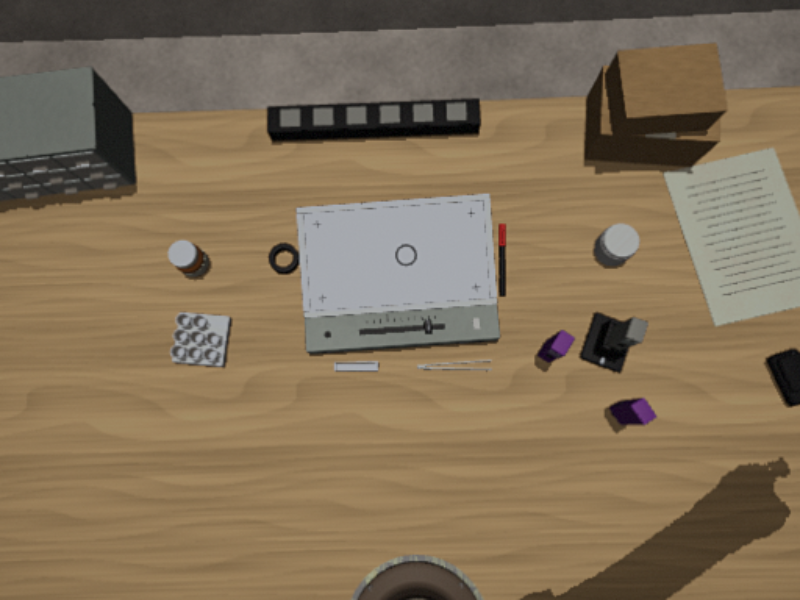

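View pics/scene1.png

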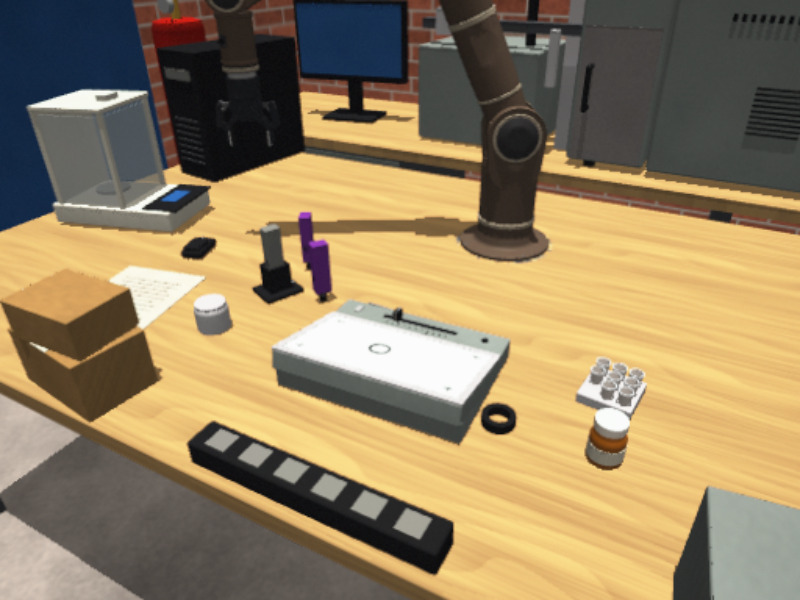

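The top view shows the light box at (400,275), its dimmer cap at (429,326) and the ring at (406,255). The grey meter stands in the dock at (608,342), with its top at (635,330). The purple look-alikes at (555,347) and (632,411) stand free. The grey one in the black dock fits the description. Next I'll look from close by with the wrist camera, over the box.

```bash
cat >> h.py <<'E'
from scipy.spatial.transform import Rotation as R
def quat(M): q=R.from_matrix(M).as_quat(); return [q[3],*q[:3]]
def tool(zdir,xdir):
    z=np.array(zdir,float); z/=np.linalg.norm(z); x=np.array(xdir,float); x-=z*(x@z); x/=np.linalg.norm(x)
    return np.c_[x,np.cross(z,x),z]
E
python3 - <<'E'
from h import *
im=bot.get_image("top"); up=np.array([0,0,1.])
k=.64
c=on_plane(im,np.array([[305,353],[498,340]])*k,[0,0,.04],up); b=on_plane(im,np.array([[297,208],[490,195]])*k,[0,0,.08],up)
print(c.round(3),b.round(3),np.linalg.norm(c[0]-c[1]),np.linalg.norm(b[0]-b[1]))
y=(c[0]-c[1]+b[0]-b[1]);y[2]=0;y/=np.linalg.norm(y);yaw=np.arctan2(-y[0],y[1]);ctr=(c.sum(0)+b.sum(0))/4
print("yaw",yaw,"ctr",ctr)
x=np.array([y[1],-y[0],0])
# jaws along box y
for s in(1,-1):
    M=tool([0,0,-1],s*y)
    p=ctr+[0,0,0]-0.05*x; p[2]=.33
    q=bot.ik(p,quat(M)); print(s,q)
E
```

```text
[[ 0.463  0.177  0.04 ]
 [ 0.474 -0.158  0.04 ]] [[ 0.713  0.184  0.08 ]
 [ 0.724 -0.154  0.08 ]] 0.335633044770253 0.33826662413094927
yaw 0.033406278017220147 ctr [0.59364308 0.01209421 0.06      ]
1 [ 0.5368768   0.30809936 -0.81682186  1.62902124  0.23115895  1.30499148
  1.28660486]
-1 [ 0.27496248  0.24525502 -0.4688595   1.644611    0.11480573  1.27912607
 -1.75229707]
```

Run:
```python
from h import *
yaw=.0334;y=np.array([-np.sin(yaw),np.cos(yaw),0]);x=np.array([np.cos(yaw),np.sin(yaw),0])
p=np.array([.5936,.0121,0])-.07*x; p[2]=.36
bot.movep(p,quat(tool([0,0,-1],-y)))
im=bot.get_image("wrist"); cv2.imwrite("pics/w1.png",cv2.resize(im["color"],(800,600)))
T=np.linalg.inv(im["camera_from_world"]); print(T.round(3)); print(bot.get_state()["t"])
np.save("w1.npy",im,allow_pickle=True)
for n in("spot","dimmer_top"):
    for r in bot.spot_in(n,"wrist")[:3]: print(n,np.round(r["centre"],1),round(r["confidence"],2),at_depth(im,r["centre"]).round(3))
```

```text
[[ 0.032 -0.957 -0.288  0.596]
 [-0.999 -0.031 -0.01   0.011]
 [ 0.     0.289 -0.957  0.49 ]
 [ 0.     0.     0.     1.   ]]
3.1083
spot [259.7  68.7] 0.88 [[0.628 0.009 0.06 ]]
dimmer_top [291.2 176. ] 0.65 [[ 0.498 -0.037  0.059]]
```

View pics/w1.png

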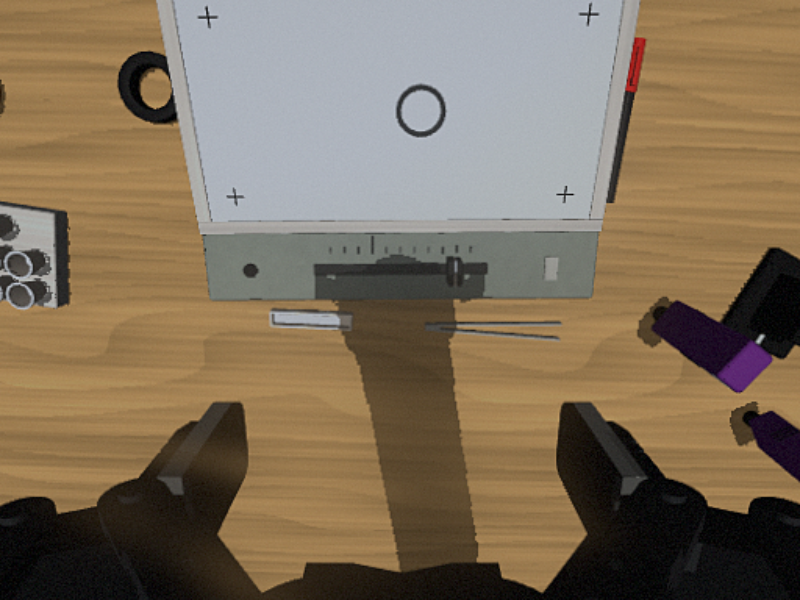

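The wrist view shows the ring at (421,110), the cap at (455,271), the long tick at (372,244) as 8th from the right, and the ledge corners at (211,300) and (592,297). Now I'll fix the box pose from these and compute the dimmer travel.

Run:
```python
from h import *
im=np.load("w1.npy",allow_pickle=True).item(); k=.64; up=np.array([0,0,1.])
led=on_plane(im,np.array([[211,300],[592,297],[203,233.],[600,231]])*k,[0,0,.04],up)
print("ledge",led.round(4)); 
g=cv2.cvtColor(im["color"],cv2.COLOR_BGR2GRAY)
# long tick
c=g[148:164,205:310]; print(c[2:5].astype(int).tolist())
t=on_plane(im,np.array([[372,244]])*k,[0,0,.04],up);print("tick",t.round(4))
d=on_plane(im,np.array([[455,260]])*k,[0,0,.0595],up);print("cap top",d.round(4), "depth z",at_depth(im,[[290,166],[290,172],[291,176]]).round(4))
m=(g<100)&(np.add.outer(np.arange(384),0*np.arange(512))<100)&(np.abs(np.arange(512)-269)<25)[None]&(np.abs(np.arange(384)-70)<25)[:,None]
v,u=np.nonzero(m);e=cv2.minEnclosingCircle(np.c_[u,v].astype(np.float32));uv=[(u.min()+u.max())/2,(v.min()+v.max())/2];print(len(u),e,uv)
P=at_depth(im,np.c_[u,v]);print("ring",((P.min(0)+P.max(0))/2).round(4),np.ptp(P,axis=0))
# plane fit over diffuser
vv,uu=np.mgrid[15:135:3,140:370:3];Q=at_depth(im,np.c_[uu.ravel(),vv.ravel()]);Q=Q[(Q[:,2]>.03)&(Q[:,2]<.1)]
c0=Q.mean(0);n=np.linalg.svd(Q-c0)[2][2];n*=np.sign(n[2]);print("plane",c0.round(4),n.round(4),np.arccos(n[2]),"resid",np.std((Q-c0)@n), "z at ring",on_plane(im,[uv],c0,n).round(4),"az",np.arctan2(-n[1],-n[0]))
cv2.imwrite("pics/w1c.png",cv2.resize(im["color"][140:200,190:330],(0,0),fx=5.6,fy=5.6,interpolation=cv2.INTER_CUBIC))
```

```text
ledge [[ 0.465   0.1747  0.04  ]
 [ 0.4785 -0.1606  0.04  ]
 [ 0.524   0.1774  0.04  ]
 [ 0.5365 -0.1596  0.04  ]]
[[126, 125, 124, 123, 122, 121, 120, 122, 119, 117, 120, 122, 124, 126, 128, 123, 122, 124, 117, 120, 118, 120, 117, 115, 116, 118, 123, 119, 120, 125, 124, 125, 117, 112, 120, 121, 126, 122, 121, 120, 121, 115, 119, 120, 120, 120, 120, 118, 118, 117, 117, 115, 119, 115, 114, 115, 114, 117, 119, 119, 117, 118, 115, 114, 117, 116, 116, 119, 116, 118, 120, 114, 117, 113, 118, 124, 123, 124, 124, 122, 115, 117, 118, 118, 116, 117, 117, 116, 119, 114, 118, 115, 119, 118, 118, 119, 119, 117, 118, 118, 116, 118, 117, 118, 118], [125, 125, 117, 124, 120, 119, 121, 123, 121, 121, 122, 119, 126, 121, 120, 121, 120, 120, 117, 120, 119, 121, 119, 117, 118, 120, 120, 118, 122, 117, 123, 126, 95, 48, 103, 122, 117, 119, 119, 118, 123, 117, 120, 119, 119, 119, 114, 116, 115, 121, 119, 120, 118, 117, 119, 118, 117, 119, 117, 117, 114, 118, 117, 117, 119, 119, 120, 116, 118, 118, 114, 116, 116, 118, 118, 116, 117, 121, 119, 122, 119, 121, 120, 115, 119, 119, 116, 118, 115, 118, 117, 115
[... 354 characters left out ...]
, 115, 118, 118, 117, 119, 118, 116, 120, 119, 119, 114, 118, 116, 115, 119, 118, 117, 116, 119, 117, 120, 115, 122, 119, 119, 119, 115, 118, 117, 122, 118, 115, 121, 116, 116, 119, 123, 119, 118, 118, 117, 118, 119, 122, 118, 116, 116]]
tick [[0.519  0.0336 0.04  ]]
cap top [[ 0.5113 -0.0358  0.0595]] depth z [[ 0.5108 -0.0347  0.0547]
 [ 0.5035 -0.0349  0.0575]
 [ 0.4984 -0.0364  0.0585]]
279 ((269.0, 70.5), 16.620868682861328) [np.float64(269.0), np.float64(70.5)]
ring [ 0.62   -0.0025  0.2725] [0.04855669 0.03593727 0.4356709 ]
plane [0.6207 0.0152 0.0593] [-0.1978 -0.0075  0.9802] 0.1992928294211417 resid 0.0008380262872572362 z at ring [[ 0.6262 -0.0024  0.0603]] az 0.03764637508913207
```

View pics/w1c.png

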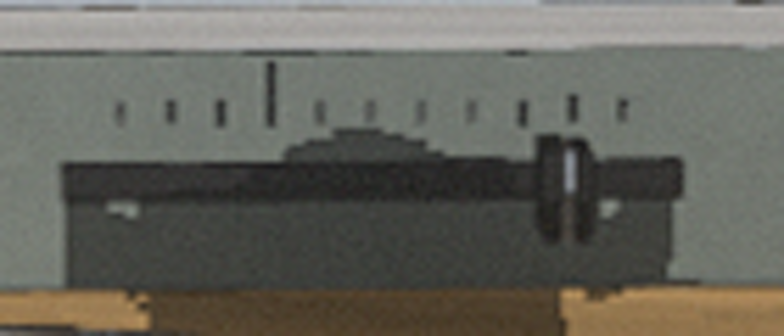

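```bash
cat >> h.py <<'E'
yaw=.037; up=np.array([0,0,1.])
by=np.array([-np.sin(yaw),np.cos(yaw),0]); bx=np.array([np.cos(yaw),np.sin(yaw),0])
E
python3 - <<'E'
from h import *
im=np.load("w1.npy",allow_pickle=True).item()
cap=on_plane(im,[[291.6,172]],[0,0,.0595],up)[0]
tick=on_plane(im,[[205+33.0,152]],[0,0,.04],up)[0]
ticks=on_plane(im,[[190+120/5.6,160],[190+623/5.6,159.5]],[0,0,.04],up)
o=np.array([.5967,.0117,0])
f=lambda p:np.array([(p-o)@bx,(p-o)@by])
print("cap",cap,f(cap),"tick",f(tick),"ends",f(ticks[0]),f(ticks[1]))
c=o-.097*bx+f(cap)[1]*by; t=o-.097*bx+f(tick)[1]*by
M=quat(tool([0,0,-1],-by))
bot.movep([c[0],c[1],.12],M); bot.move_gripper(.6,f_grip=20)
bot.servo_line([c[0],c[1],.057],vel=.1); print(bot.get_state()["ft_force"])
bot.move_gripper(0.,f_grip=20); s=bot.get_state(); print(s["ft_force"],s["width"],s["ee_pos"])
bot.servo_line([t[0],t[1],.057],vel=.05); s=bot.get_state(); print(s["ft_force"],s["width"],s["ee_pos"],t)
bot.move_gripper(.4); bot.servo_line([t[0],t[1],.14]); 
p=t-.0*bx; bot.servo_line([p[0]-.03,p[1],.24],vel=.2)
im=bot.get_image("wrist"); cv2.imwrite("pics/w2.png",cv2.resize(im["color"],(800,600))); np.save("w2.npy",im,allow_pickle=True)
print(bot.get_state()["t"],proj(im,[t+[0,0,.0595],tick]))
E
```

```text
cap [ 0.50396662 -0.03675671  0.0595    ] [-0.0944624  -0.04499319] tick [-0.07127814  0.02474853] ends [-0.08180132  0.06046955] [-0.08171701 -0.05948727]
[ 1.42018484  0.34981481 -0.00855434]
[-1.46812907 -0.15233654  6.39936686] 0.13249595266472258 [ 0.50178869 -0.03690362  0.05757633]
[-2.19828033 -0.02112536  6.7954849 ] 0.1346660442703592 [0.49906151 0.03283924 0.05754978] [0.4988509  0.03284341 0.        ]
9.1417 [[257.85013289 144.39417877]
 [257.81220986 114.20175613]]
```

View pics/w2.png

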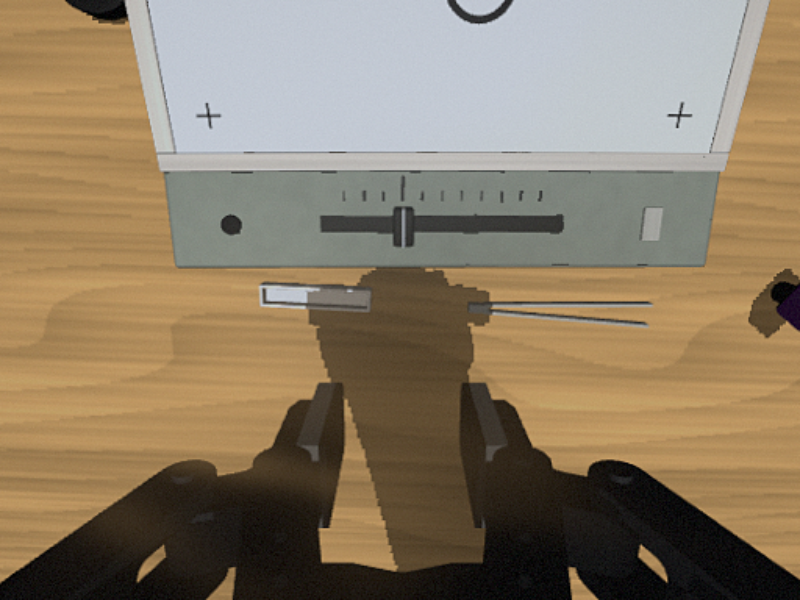

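The view shows the cap pointer at about (403,226) with the long tick at (403,187), so they line up. I'll measure that to sub-pixel, and locate the meter and dock coarsely from the top image.

Run:
```python
from h import *
im=np.load("w2.npy",allow_pickle=True).item(); g=cv2.cvtColor(im["color"],cv2.COLOR_BGR2GRAY).astype(float)
o=np.array([.5967,.0117,0])
def cen(r0,r1,sign):
    a=sign*(g[r0:r1,250:267].mean(0)); print(a.round()); w=np.clip(a-np.sort(a)[len(a)//2]-8,0,None); return 250+(w*np.arange(17)).sum()/w.sum()
u=cen(114,119,-1); 
print(u,((on_plane(im,[[u,116.5]],[0,0,.04],up)[0]-o)@by))
a=g[136:150,250:267].mean(0);print(a.round()); w=np.clip(a[4:12]-np.median(a[4:12]),0,None);u2=254+(w*np.arange(8)).sum()/w.sum()
print(u2,((on_plane(im,[[u2,143]],[0,0,.0595],up)[0]-o)@by))
im=bot.get_image("top")
d=im["depth"];
vv,uu=np.mgrid[185:285,330:430];P=at_depth(im,np.c_[uu.ravel(),vv.ravel()]);col=im["color"][vv.ravel(),uu.ravel()].astype(int)
m=(P[:,2]>.145)&(P[:,2]<.165)
for nm,mm in(("grey",m&(np.ptp(col,axis=1)<25)),("purple",m&(np.ptp(col,axis=1)>=25))):print(nm,mm.sum(),P[mm].round(3)[::6].tolist())
m=(P[:,2]>.006)&(P[:,2]<.018)&(col.max(1)<60);Q=P[m][:,:2].astype(np.float32);print("foot",len(Q),cv2.minAreaRect(Q))
cv2.imwrite("pics/t2.png",cv2.resize(im["color"][180:290,330:430],(0,0),fx=5,fy=5,interpolation=cv2.INTER_CUBIC))
```

```text
[-131. -131. -132. -132. -133. -135. -113.  -75.  -65. -114. -135. -131.
 -130. -131. -130. -131. -129.]
257.53333333333336 0.02501001647335398
[ 76.  60.  50.  58.  62.  58.  49. 140. 155.  92.  53.  60.  60.  54.
  50.  69.  77.]
257.74478442280946 0.02484485862894063
grey 166 [[0.488, -0.351, 0.156], [0.485, -0.355, 0.157], [0.484, -0.356, 0.153], [0.483, -0.346, 0.145], [0.481, -0.357, 0.156], [0.48, -0.346, 0.146], [0.478, -0.356, 0.157], [0.478, -0.372, 0.152], [0.476, -0.355, 0.154], [0.475, -0.366, 0.161], [0.473, -0.353, 0.157], [0.473, -0.368, 0.156], [0.471, -0.353, 0.156], [0.471, -0.369, 0.153], [0.469, -0.351, 0.155], [0.468, -0.365, 0.155], [0.466, -0.35, 0.157], [0.466, -0.366, 0.152], [0.464, -0.349, 0.154], [0.463, -0.362, 0.156], [0.462, -0.346, 0.154], [0.461, -0.36, 0.155], [0.459, -0.346, 0.154], [0.458, -0.358, 0.158], [0.457, -0.345, 0.156], [0.457, -0.361, 0.151], [0.454, -0.352, 0.156], [0.452, -0.354, 0.155]]
purple 11 [[0.49, -0.351, 0.147], [0.476, -0.372, 0.152]]
foot 357 ((0.43387356400489807, -0.3396889269351959), (0.07281062006950378, 0.16774848103523254), 74.26593780517578)
```

View pics/t2.png

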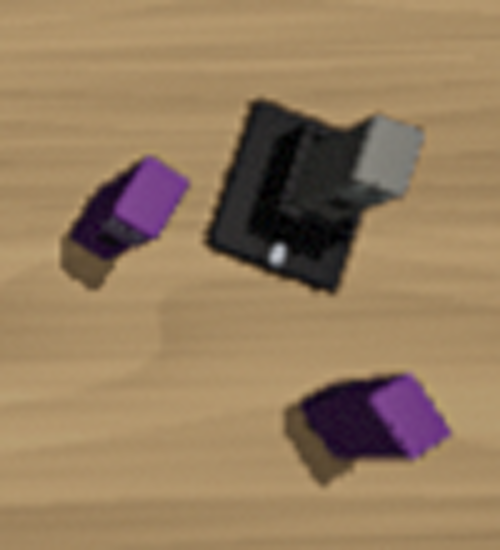

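Dimmer pointer and tick agree to 0.2 mm. The crop shows the grey meter top at (388,158) above the black dock, with both purple ones standing free at (150,195) and (410,415). The grey one in the dock is the target. Now a closer look by wrist camera.

Run:
```python
from h import *
im=bot.get_image("top")
c=on_plane(im,np.array([[258,100],[207,242],[335,292]])/5+[330,180],[0,0,.012],up); print(c.round(4),np.linalg.norm(c[0]-c[1]),np.linalg.norm(c[1]-c[2]))
ctr=(c[0]+c[2])/2; e=c[0]-c[1]; yd=np.arctan2(e[1],e[0]); e2=c[1]-c[2]; print("dock",ctr,yd,np.arctan2(-e2[0],e2[1]))
x=np.array([np.cos(yd),np.sin(yd),0]);y=np.array([-np.sin(yd),np.cos(yd),0])
p=ctr-.09*x;p[2]=.33
bot.movep(p,quat(tool([0,0,-1],-y)))
im=bot.get_image("wrist"); cv2.imwrite("pics/w3.png",cv2.resize(im["color"],(800,600))); np.save("w3.npy",im,allow_pickle=True)
T=np.linalg.inv(im["camera_from_world"]);print(T[:3,3],bot.get_state()["t"])
for r in bot.cut_out("meter","wrist")[:3]:
    v,u=np.nonzero(r["region"]);P=at_depth(im,np.c_[u,v]);k=(P[:,2]>.15)&(P[:,2]<.16)
    print(r["centre"],r["confidence"],k.sum(),cv2.minAreaRect(P[k][:,:2].astype(np.float32)) if k.sum()>5 else 0, np.median(P[k],0), im["color"][r["region"]].mean(0).round())
```

```text
[[ 0.5215 -0.3395  0.012 ]
 [ 0.4434 -0.3045  0.012 ]
 [ 0.414  -0.371   0.012 ]] 0.08563013418541049 0.07272065127318565
dock [ 0.4677779  -0.35526719  0.012     ] -0.4212821679380972 -0.41582495536709724
[ 0.45216924 -0.34688398  0.46017269] 10.6833
[254.7, 74.1] 0.91 1332 ((0.46909910440444946, -0.35434529185295105), (0.02574499510228634, 0.03591753542423248), 66.60520935058594) [ 0.46907297 -0.35465538  0.15374215] [124. 134. 137.]
[168.4, 138.1] 0.85 0 0 [nan nan nan] [95. 50. 89.]
[302.3, 185.1] 0.69 0 0 [nan nan nan] [67. 47. 73.]
  return _methods._mean(a, axis=axis, dtype=dtype,
  ret = um.true_divide(
```

View pics/w3.png

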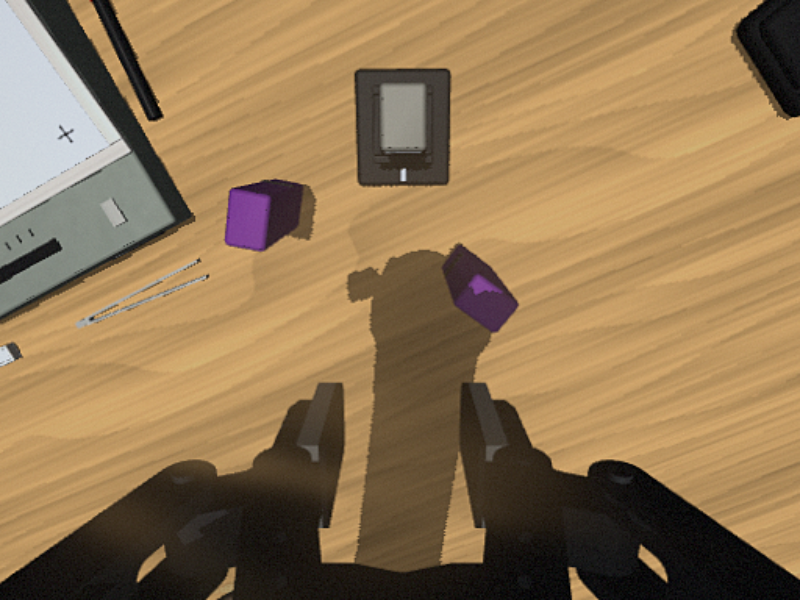

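Grey meter at 800-scale (403,117) in the dock. The top face measures 25.7 x 35.9 mm at z 0.154, which matches 26 x 36 at 0.155. Grasp and lift.

Run:
```python
from h import *
a=-.408;x=np.array([np.cos(a),np.sin(a),0]);y=np.array([-np.sin(a),np.cos(a),0])
m=np.array([.4691,-.3545,0]); q=quat(tool([0,0,-1],-y))
def st(n=10):
    F=[]
    for i in range(n): F.append(bot.get_state()["ft_force"]); bot.wait(.02)
    return np.mean(F,0).round(2),np.std(F,0).round(2)
bot.movep([m[0],m[1],.22],q); bot.move_gripper(.6,f_grip=60)
bot.servo_line([m[0],m[1],.107],vel=.1); print(st())
bot.move_gripper(0.,f_grip=60); print(st(),bot.get_state()["width"])
bot.servo_line([m[0],m[1],.18],vel=.08); bot.servo_line([m[0],m[1],.27],vel=.2); bot.wait(.3)
print(st(),bot.get_state()["width"],bot.get_state()["t"])
n=-np.sin(.2)*bx+np.cos(.2)*up; M=tool(-n,-by); s=np.array([.6267,-.0022,.0607])
h=s+n*(.089+.05)
print(bot.ik(h,quat(M)))
bot.movep(h,quat(M)); bot.wait(.3); print(st(),bot.get_state()["t"])
im=bot.get_image("wrist");np.save("w4.npy",im,allow_pickle=True); A=cv2.resize(im["color"],(400,300))
im=bot.get_image("scene");np.save("s4.npy",im,allow_pickle=True);B=cv2.resize(im["color"][130:280,150:350],(400,300))
cv2.imwrite("pics/m4.png",np.hstack([A,B]))
print("scene px spot,nose,top",proj(im,[s,s+n*.05,s+n*(.05+.137)]))
```

```text
(array([-0.08,  0.01, -0.04]), array([0.45, 0.55, 0.43]))
(array([-1.02,  0.72,  4.6 ]), array([0.55, 0.63, 0.5 ])) 0.29642283815917647
(array([ 0.2 , -0.  , -1.88]), array([0.56, 0.43, 0.48])) 0.3015986617832593 15.7583
[ 0.33222828  0.35594835 -0.51506259  1.85682583  0.27324337  0.78837857
 -1.84755654]
(array([ 0.04,  0.15, -1.97]), array([0.44, 0.2 , 0.44])) 17.6417
scene px spot,nose,top [[242.44569901 222.7351219 ]
 [243.60990906 205.52057956]
 [247.03005446 155.08896603]]
```

View pics/m4.png

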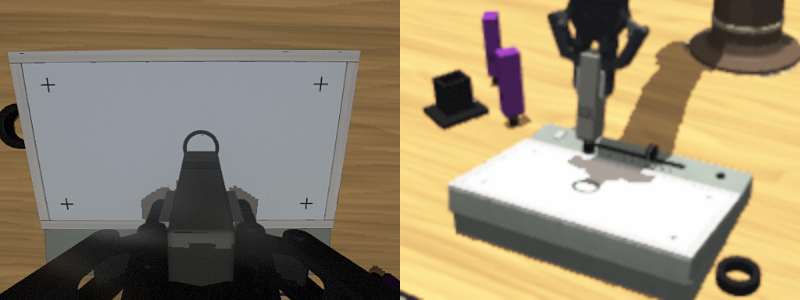

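The left view (wrist) shows the gripped meter pointing at the ring at (200,140). The right view (scene) shows the meter upright over the ring, the dock empty and the dimmer in place. I'll check the meter's tilt in the hand against a projected model.

Run:
```python
from h import *
n=-np.sin(.2)*bx+np.cos(.2)*up; s0=bot.get_state(); 
w,x,y,z=s0["eef_rot"]; M=R.from_quat([x,y,z,w]).as_matrix(); t=np.array(s0["ee_pos"]); print("tilt err",np.degrees(np.arccos(-M[:,2]@n)))
ax=-M[:,2]; org=t-ax*(-.008)-ax*.075   # grasp pt = tcp+8mm back; meter origin
xm=M[:,1]; ym=M[:,0]
box=[org+sx*.018*xm+sy*.013*ym+h*ax for h in(0,.115) for sx,sy in((1,1),(1,-1),(-1,-1),(-1,1))]
tip=org-.022*ax; th=np.linspace(0,2*np.pi,25); circ=[tip+.008*(np.cos(a)*xm+np.sin(a)*ym) for a in th]
out=[]
for c,(u0,v0,W,H,f) in(("scene",(205,140,80,100,5)),("wrist",(195,150,130,190,2.6))):
    im=bot.get_image(c); a=cv2.resize(im["color"][v0:v0+H,u0:u0+W],(0,0),fx=f,fy=f,interpolation=cv2.INTER_CUBIC); b=a.copy()
    pr=lambda P:((proj(im,P)-[u0,v0]+.5)*f).round().astype(int)
    B=pr(box)
    for i,j in[(0,1),(1,2),(2,3),(3,0),(4,5),(5,6),(6,7),(7,4),(0,4),(1,5),(2,6),(3,7)]: cv2.line(b,tuple(map(int,B[i])),tuple(map(int,B[j])),(0,0,255),1)
    cv2.polylines(b,[pr(circ).reshape(-1,1,2)],False,(0,255,0),1)
    out.append(b)
    if c=="scene":
        # depth cloud of meter faces
        vv,uu=np.mgrid[150:206,232:262];P=at_depth(im,np.c_[uu.ravel(),vv.ravel()]);L=(P-org)@np.c_[xm,ym,ax]
        k=(np.abs(L[:,0])<.03)&(np.abs(L[:,1])<.025)&(L[:,2]>0)&(L[:,2]<.052)
        for h in np.arange(0,.052,.01):
            q=L[k&(L[:,2]>=h)&(L[:,2]<h+.01)]; print(round(h,3),len(q),q[:,:2].min(0).round(4) if len(q) else 0,q[:,:2].max(0).round(4) if len(q) else 0,np.median(q,0).round(4))
H=max(o.shape[0] for o in out); cv2.imwrite("pics/m5.png",np.hstack([cv2.copyMakeBorder(o,0,H-o.shape[0],0,0,0) for o in out]))
```

```text
tilt err 0.002515253822473004
0.0 44 [-0.0187 -0.0157] [0.017  0.0096] [-0.0163 -0.0089  0.0057]
0.01 55 [-0.0209 -0.0159] [0.0158 0.0109] [-0.016  -0.0107  0.0154]
0.02 49 [-0.0206 -0.017 ] [0.0139 0.008 ] [-0.0164 -0.0102  0.0248]
0.03 48 [-0.0198 -0.0158] [0.0125 0.0074] [-0.0166 -0.0094  0.0344]
0.04 57 [-0.0217 -0.0157] [0.0188 0.0098] [-0.0162 -0.0105  0.045 ]
0.05 10 [-0.0187 -0.0147] [0.0048 0.0029] [-0.0173 -0.0121  0.0507]
```

View pics/m5.png

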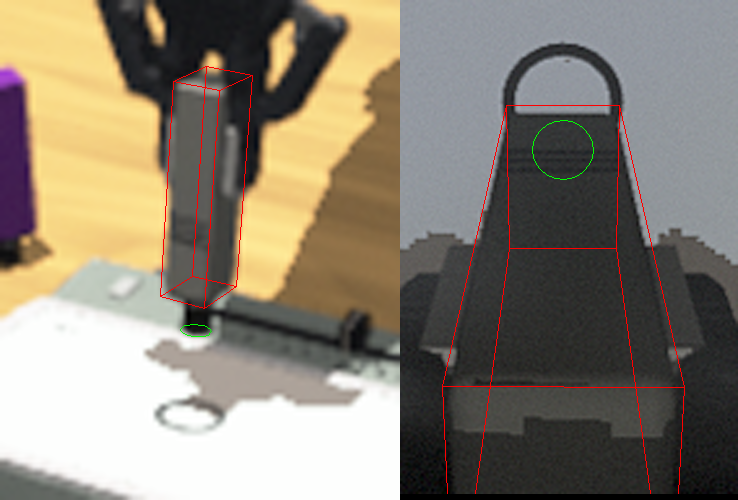

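Run:
```python
from h import *
im=bot.get_image("wrist"); u0,v0,W,H,f=185,180,150,160,5
a=im["color"][v0:v0+H,u0:u0+W].astype(float); a=(255*(np.clip(a,0,160)/160)**.5).astype(np.uint8)
s0=bot.get_state(); w,x,y,z=s0["eef_rot"]; M=R.from_quat([x,y,z,w]).as_matrix(); ax=-M[:,2]; org=np.array(s0["ee_pos"])+ax*(.008-.075); xm,ym=M[:,1],M[:,0]
P=proj(im,[org+sx*.018*xm+sy*.013*ym+h*ax for h in(0,.115) for sx,sy in((-1,1),(-1,-1),(1,-1),(1,1))]); print(P.round(1))
g=a.mean(2)[:,55:85].mean(1); print((g-0).round().astype(int).tolist(),"row0",v0)
b=cv2.resize(a,(0,0),fx=4,fy=3.7,interpolation=cv2.INTER_CUBIC); cv2.imwrite("pics/m6.png",b)
```

```text
[[278.5 190.1]
 [235.4 190.1]
 [236.4 245. ]
 [277.5 245. ]
 [303.5 298.2]
 [210.4 298.2]
 [215.3 398.3]
 [298.6 398.3]]
[243, 245, 247, 248, 248, 248, 248, 248, 248, 247, 248, 250, 247, 212, 134, 146, 147, 149, 147, 147, 146, 148, 146, 146, 146, 145, 146, 139, 126, 137, 141, 126, 134, 141, 133, 125, 136, 143, 140, 140, 142, 140, 139, 140, 138, 139, 139, 138, 139, 138, 139, 138, 136, 137, 137, 137, 137, 137, 136, 137, 137, 136, 137, 137, 136, 137, 137, 136, 136, 136, 137, 136, 137, 137, 136, 136, 136, 135, 138, 135, 136, 137, 136, 137, 136, 135, 136, 136, 135, 136, 135, 135, 134, 133, 135, 134, 134, 132, 133, 133, 133, 131, 132, 132, 131, 130, 130, 130, 129, 130, 127, 129, 128, 134, 139, 146, 150, 134, 150, 169, 168, 168, 169, 170, 171, 171, 173, 172, 173, 173, 169, 146, 132, 134, 136, 135, 134, 132, 131, 131, 132, 132, 129, 130, 129, 130, 128, 129, 128, 129, 129, 127, 126, 128, 127, 126, 127, 126, 127, 128] row0 180
```

View pics/m6.png

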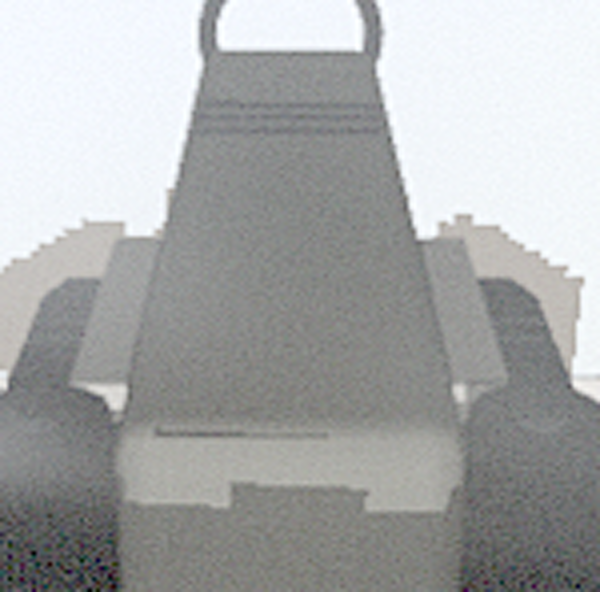

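Meter model fits within about 1° and 2 mm (shoulder edge 3 px off, top edge 1 px; scene depth shows no tilt). I'll bias the target 1 mm up-slope and descend with force watching.

Run:
```python
from h import *
n=-np.sin(.2)*bx+np.cos(.2)*up; xs=np.cross(by,n); s=np.array([.6267,-.0022,.0607])+.001*xs
def f(k=15):
    F=[]
    for i in range(k): F.append(bot.get_state()["ft_force"]); bot.wait(.02)
    return np.mean(F,0)@n
go=lambda h,v:bot.servo_line(s+n*(.089+h),vel=v)
go(.05,.05); bot.wait(.2); f0=f(25)
go(.006,.06); bot.wait(.2); print("base",f0,f())
rec=[]
for h in np.arange(.004,-.0075,-.001):
    go(h,.02); bot.wait(.1); v=f()-f0; rec.append((round(h*1e3,1),round(v,2)))
    if v>3.2: break
print(rec,bot.get_state()["t"])
im=bot.get_image("scene"); A=cv2.resize(im["color"][185:245,205:285],(640,480),interpolation=cv2.INTER_CUBIC); cv2.imwrite("pics/c7.png",A)
print(((proj(im,[s,s+.015*by,s-.015*by,s+.019*xs])-[205,185]+.5)*8).round())
```

```text
base -1.9544223319894272 -1.7727681717661143
[(np.float64(4.0), np.float64(0.23)), (np.float64(3.0), np.float64(0.07)), (np.float64(2.0), np.float64(0.22)), (np.float64(1.0), np.float64(0.2)), (np.float64(0.0), np.float64(1.87)), (np.float64(-1.0), np.float64(2.46)), (np.float64(-2.0), np.float64(2.79)), (np.float64(-3.0), np.float64(3.69))] 24.8917
[[302. 307.]
 [342. 318.]
 [263. 296.]
 [275. 328.]]
```

View pics/c7.png

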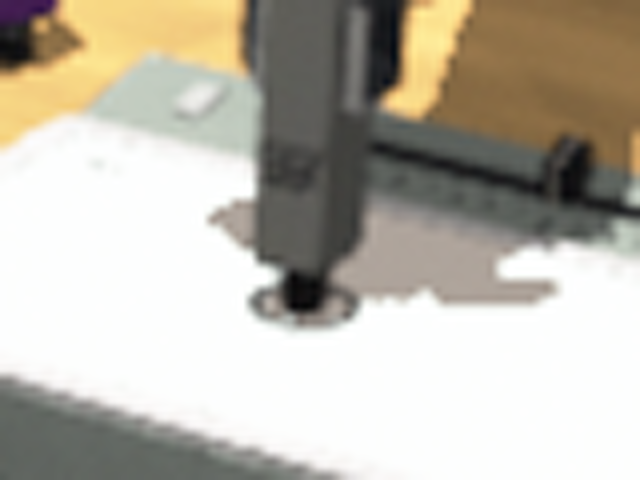

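Contact came at h≈+1 mm with slope about 0.6 N/mm, as the spring should give. The picture shows the nose (centre ≈(304,303)) concentric with the ring (centre ≈(304,303)). One more mm to reach half way, then check.

Run:
```python
from h import *
n=-np.sin(.2)*bx+np.cos(.2)*up; xs=np.cross(by,n); s=np.array([.6267,-.0022,.0607])+.001*xs
bot.servo_line(s+n*(.089-.004),vel=.02); bot.wait(.3)
F=[]
for i in range(30): F.append(bot.get_state()["ft_force"]); bot.wait(.02)
st=bot.get_state(); w,x,y,z=st["eef_rot"]; M=R.from_quat([x,y,z,w]).as_matrix()
print("press",np.mean(F,0)@n+1.8,"tool tilt deg",np.degrees(np.arccos(-M[:,2]@n)),"pos err mm",(np.array(st["ee_pos"])-s-n*.085)*1e3,st["width"],st["t"])
sc=bot.get_image("scene"); vv,uu=np.mgrid[150:235,225:270];P=at_depth(sc,np.c_[uu.ravel(),vv.ravel()]);ax=n
L=(P-s)@np.c_[xs,by,n]
for lo in (.02,.03,.04,.05,.06):
    k=(L[:,2]>lo)&(L[:,2]<lo+.01)&(np.abs(L[:,0]-.018)<.006)&(np.abs(L[:,1])<.011); print(lo,k.sum(),np.mean(L[k,0]).round(4))
```

```text
press 4.124942007545947 tool tilt deg 0.006675629118698146 pos err mm [0.05251274 0.03541723 0.03187476] 0.2961862970874133 25.9917
0.02 23 0.0174
0.03 25 0.0178
0.04 24 0.0173
0.05 27 0.018
0.06 24 0.0183
```

Press is 4.1 N (≈5.2 mm). Scene depth and the wrist view both suggest the meter leans about 1° in the hand, top towards the back. I'll back off, turn 1° about the nose tip, press again and recheck.

Run:
```python
from h import *
n=-np.sin(.2)*bx+np.cos(.2)*up; xs=np.cross(by,n); s=np.array([.6267,-.0022,.0607])+.001*xs
t=.2+np.radians(1.); n2=-np.sin(t)*bx+np.cos(t)*up
def f(k=25):
    F=[]
    for i in range(k): F.append(bot.get_state()["ft_force"]); bot.wait(.02)
    return np.mean(F,0)@n
bot.servo_line(s+n*.101,vel=.03)
q=quat(tool(-n2,-by)); off=.085*n2
bot.servo_line(s+off+.016*n,q,vel=.02); bot.wait(.3); f0=f(); rec=[]
for h in(.003,.002,.001,0):
    bot.servo_line(s+off+h*n,q,vel=.02); bot.wait(.2); rec.append((h,round(f()-f0,2)))
st=bot.get_state(); print(f0,rec,st["width"],st["t"])
sc=bot.get_image("scene"); vv,uu=np.mgrid[150:235,225:270];P=at_depth(sc,np.c_[uu.ravel(),vv.ravel()])
L=(P-s)@np.c_[xs,by,n]; k=(L[:,2]>.02)&(L[:,2]<.07)&(np.abs(L[:,0]-.018)<.006)&(np.abs(L[:,1])<.011)
print("lean deg",np.degrees(np.polyfit(L[k,2],L[k,0],1)[0]))
A=cv2.resize(sc["color"][185:245,205:285],(640,480),interpolation=cv2.INTER_CUBIC); cv2.imwrite("pics/c8.png",A)
```

```text
-1.9393994964384387 [(0.003, np.float64(2.43)), (0.002, np.float64(2.94)), (0.001, np.float64(3.61)), (0, np.float64(4.23))] 0.2994747000670541 31.7083
lean deg 0.2147569785902348
```

View pics/c8.png

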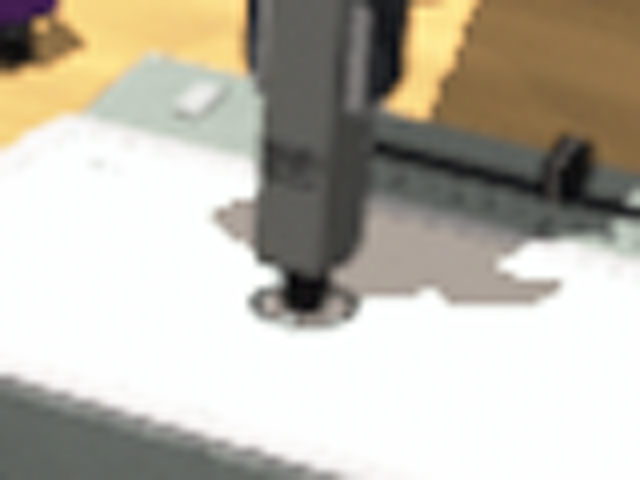

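The nose stands inside the ring (nose foot ≈(305,303), ring centre ≈(304,303)). The press is 4.2 N, about 5.3 mm in, and the lean is now 0.2°. Handing in.

```bash
python3 -c "
from plant import bot
bot.hand_in(); s=bot.get_state(); print(s['t'],s['width'],s['ft_force'])"
```

```text
the job is handed in; nothing more can be done
the job is handed in; nothing more can be done
```

I set the dimmer to the long tick, drew the grey meter from its dock, and handed in with its nose pressed on the diffuser inside the ring, still gripped. Hand-in was at about 32 s; it reported no verdict, and the state could not be read afterwards.

Last checks:
- **Dimmer:** the pointer was 0.2 mm from the long tick, measured just after I released it. The later views show the cap still there.
- **Nose position:** the scene camera shows the nose centred in the ring to about 1 mm.
- **Press:** the force is about 4.2 N, which means the nose is roughly 5.3 mm in, of 10 mm.
- **Squareness:** the meter leaned about 1° in the grip, seen in both the wrist view and the scene depth. I backed off, turned 1° about the tip and pressed again; the scene depth then gave 0.2°. That figure is good to about 0.7°.

The one disagreement was before contact. The wrist view put the meter's shoulder up to 2 mm off my model, while the scene camera showed the nose centred once pressed; I went with the scene view. I saw no contact with the look-alikes or other things on the table, but did not measure them again at the end.

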